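# Pack a vial and slide the carrier's cover shut until its tab clicks

## Robot

A 6-joint arm with a two-finger parallel gripper is mounted at the origin on a cart in front of the work surface, level with it; the furniture and walls round the work are solid. World frame = base frame: x ahead of the robot, y to its left, z up, the work surface at z = 0. Lengths are in m, angles in degrees, forces in N, time in s.
With the tool pointing down it reaches from about 0.35 to 0.875 m from the base axis. Payload 4.2 kg.
Tool frame: the origin (TCP) lies midway between the tips of the shut fingers; the grasp point (between the pads) lies 19 mm behind it; z points along the fingers, y is the direction in which the jaws open and shut (so a half turn about z gives the same grasp; the last joint's range is limited). The gripper opens to 87 mm and grips with 3 to 60 N. Pads are 19 mm wide; open, the fingers measure 117 mm over their backs; the gripper's body (75 mm by 190 mm) begins 51 mm behind the grasp point.
Start: joints at [-51.704, 22.042, 0.453, 0, -68.411, -14.817], TCP at [0.249, -0.573, 0.223] pointing down, gripper open.
Joint ranges: [-179.83, 179.83], [-69.29, 118.12], [-61.27, 80.66], [-181.25, 117.63], [-171.15, -9.14], [-177.46, 177.46]. Speed limits (degrees/s): [159.86, 159.86, 180, 180, 180, 180].

## Interface

Orientations are given as a 3x3 rotation matrix whose columns are the frame's x, y, z axes.
In Python, from station import r gives the robot as it stands.
- The arm moves only by the tool play_rows, never from a script. Its argument "commands" is a list that holds one entry, the list of rows, each a list of 7 numbers: the shift along the world's x, y, z in m, then the turn, a rotation vector about the world's x, y, z in rad, then the closure, from 0 (fully open) to 1 (shut). A call has 1 to 5 rows; each row is the pose to reach, as a shift and turn from the pose commanded when the call began; what a row does not reach only later rows make up. A row lasts 1/10 s, in which the tool goes at most 50 mm and 8.59 degrees, less where a joint would pass 70% of its speed; a pose out of reach is approached as far as the arm can. A call with a gripper value outside its range is refused whole. The fingers move at their own pace and stop on an object; the grip force is fixed at half the most. Time passes only in rows, so rows that repeat a pose let the fingers close. It gives the time, the measured TCP pose, the force and the opening at its end, in the units of the state.
- r.sense(): the state, without advancing time (a new reading comes with each control period).
- r.capture(name): name is "side" or "top"; returns a dict with "image" (384x512x3 uint8, red, green, blue), "range_z" (384x512 float32, m along the optical axis (not along the pixel's ray), 0 where there is no reading), "intrinsics" (3x3 intrinsics, pixels), "extrinsics" (4x4, takes a point from camera to world coordinates). Camera axes: x right, y up, looking along -z (the intrinsics and any distortion apply to the point x, -y, -z); pixel columns grow to the right and rows downward; lengths in m; the calibration is good to about 2 mm. A picture is of the moment at which its call begins.
- r.finish_job(): hands the job in, once; it reports no verdict.
The state is a dict: "time_s": time; "joints": joint angles; "joint_velocities": joint speeds; "effort": joint torques, N m; "tcp_pos": TCP position; "ee_rot": TCP orientation; "wrist_force": force on the tool from outside, world axes, zero at the start; "moment": the same for the moment, N m; "gripper_width": opening from 0.0 (shut) to 1.0 (fully open).
Only numpy, scipy, OpenCV 4.12 (cv2) and the standard library are available. Lean on these libraries where they do the work, as an engineer would, in place of code of your own. Each camera call takes 0.05 s, during which the arm holds its last target. There are 200 camera calls.

## Task

Stand the white-capped vial in the well of the white transport carrier and let go of it, then slide the blue cover shut along its rails until its orange tab clicks down behind the red ledge, and press it on firmly, with some 12 to 18 N, against the rubber buffers before letting go. The ledge plate is adjustable, so go by feel and never force the cover: a push of 25 N is too much. Leave the blue-capped vials standing where they are.

Things in the scene. Friction and masses are not known exactly. Their poses are not given: they have to be found in the camera images.
- carrier: White vial carrier, blue side stripes, fixed, 252 x 84 x 86 mm. Origin: centre of underside; x (long axis) = closing direction of the cover, z up. Rails along x: running surface z = 76 mm, channel 74 mm wide; lips (z 82 to 86 mm) leave 64 mm between them. With the cover back it is open on top from x = -38 to +78 mm, 66 mm wide; a grey insert inside, top at z = 36 mm, has one well.
- ledge_nominal (a point): Point fixed in the carrier, 80 mm along its +x, 79 mm up: NOMINAL place of the faces of two black rubber buffers, with the red ledge (top 83 mm up) between and behind them. Their plate is really clamped up to 14 mm nearer or farther along x, not reported: feel for it. Nominally the cover's origin is at carrier x = +20 mm when it meets the buffers (springy, about 14 N per mm together).
- well_mouth (a point): Centre of the mouth of the well, 25 mm from the carrier's origin along its +x, 36 mm above the bench. Well: 30 mm across, upright, 26 mm deep (floor 10 mm above the bench). A vial standing in it sticks out 36 mm; its top is 72 mm above the bench, just under the cover's path.
- cover: Blue sliding cover, 120 (x) x 72 x 5 mm, 90 g, loose with 1 mm play in the rails; origin at the centre of its underside, x = closing direction. Starts 123 to 137 mm back from nominally shut. Its orange tab reaches 29 mm past its front edge; the tab's hook meets the red ramp about 29 mm before the buffers are met, rides over it (3 to 10 N) and drops behind the ledge with a click 2 mm before the buffers.
- cover_grip (a point): Centre of the raised cross rib on the cover, to be pushed or pinched: 12 mm along x, 40 mm across, 20 mm high (10 mm above and below this point), flat faces. It is 30 mm behind the cover's origin; the cover's top is 10 mm below this point.
- cover_tab (a joint): Bend of the orange tab, rad: 0 = flat and relaxed (before the ramp, or dropped behind the ledge), about 0.1 while it rides over the ledge.
- vial_white_mid (a point): Centre (half-way up) of the vial with the WHITE cap, 25 mm across, 62 mm high, about 20 g, standing upright on the bench. Hold it by the top 30 mm, since the lower 26 mm go into the well.
- vial_blue_a_mid (a point): Centre of a vial of the same size with a blue cap; leave it alone.
- vial_blue_b_mid (a point): Centre of the other vial with a blue cap; leave it alone.

How it is judged (in metres and radians):
On the way, in this order (a step that is already met when the one before it is completed fails the run):
1. the white-capped vial stands in the well, released (horizontal distance between vial_white_mid and well_mouth below 0.005 m and z of vial_white_mid in the frame of carrier between 0.036 and 0.046 m and angle between vial_white_mid's own z axis and vertical below 0.15 rad and contact force between the fingers and anything else below 0.2 N), for 0.2 s.
2. the tab rides up over the ledge (value of joint cover_tab above 0.05 rad and horizontal distance between vial_white_mid and well_mouth below 0.005 m and z of vial_white_mid in the frame of carrier between 0.036 and 0.046 m and angle between vial_white_mid's own z axis and vertical below 0.15 rad), for 0.05 s.
3. tab clicked behind the ledge and the cover pressed against the buffers (contact forces of more than 12 N) (x of cover in the frame of carrier above 0.003 m and value of joint cover_tab below 0.03 rad and horizontal distance between vial_white_mid and well_mouth below 0.005 m and z of vial_white_mid in the frame of carrier between 0.036 and 0.046 m and angle between vial_white_mid's own z axis and vertical below 0.15 rad and contact force between cover and carrier above 12 N), for 0.1 s.
At the end, for the whole second after the job is handed in: The white-capped vial stands upright on the floor of the well (within 5 mm of its axis, less than 0.15 rad tilt), and the cover is at rest, shut with its tab dropped behind the ledge: cover origin more than 3 mm ahead of the carrier origin along the carrier x and tab bent less than 0.03 rad (horizontal distance between vial_white_mid and well_mouth below 0.005 m and z of vial_white_mid in the frame of carrier between 0.036 and 0.046 m and angle between vial_white_mid's own z axis and vertical below 0.15 rad and x of cover in the frame of carrier above 0.003 m and value of joint cover_tab below 0.03 rad and linear speed of cover below 0.01 m/s); the robot touches nothing.
It fails at once if the cover is forced: its contact forces on the carrier add up to more than 30 N (a push of about 25 N, plus what the rails take) (contact force between cover and carrier above 30 N).
It fails at once if a blue-capped vial is shifted more than 15 mm or tipped (distance of vial_blue_a_mid from where it was at the start of the episode above 0.015 m or angle between vial_blue_a_mid's own z axis and vertical above 0.4 rad).
It fails at once if a blue-capped vial is shifted more than 15 mm or tipped (distance of vial_blue_b_mid from where it was at the start of the episode above 0.015 m or angle between vial_blue_b_mid's own z axis and vertical above 0.4 rad).
It also fails if it takes over 72 s, if anything falls off the work surface, if the arm or the gripper's body presses on something with over 40 N, if the wrist force passes 120 N, or if a joint passes its speed limit or range.

## Working session

There is one attempt and no reset: what is moved stays moved. The work goes in short steps, Python scripts to look and compute and a tool call to move; the robot and the scene stay as the last step left them, time stands still between calls to the robot, and variables do not carry over. Pictures are saved under pics/ and viewed, about 8 in all and at most 12, crops included, and the job is handed in when it is done.

Besides the shell and the picture viewer there is one more tool, called as name(argument=value, ...) on one line, values as JSON. play_rows: Moves the arm, as the interface text tells. Its arguments: {"type":"object","properties":{"commands":{"type":"array","items":{"type":"array","items":{"type":"array","items":{"type":"number"}}}}},"required":["commands"]}

```bash
mkdir -p pics; cat > h.py <<'E'
import numpy as np, cv2
from station import r
def cap(n):
    c=r.capture(n); return c['image'],c['range_z'],c['intrinsics'],c['extrinsics']
def ray(K,E,u,v):
    d=np.array([(u-K[0,2])/K[0,0],-(v-K[1,2])/K[1,1],-1.0]); return E[:3,3],E[:3,:3]@d
def onplane(K,E,u,v,z):
    o,d=ray(K,E,u,v); return o+d*(z-o[2])/d[2]
def cloud(Z,K,E):
    v,u=np.mgrid[:Z.shape[0],:Z.shape[1]]
    P=np.stack([(u-K[0,2])/K[0,0]*Z,-(v-K[1,2])/K[1,1]*Z,-Z],-1)
    return P@E[:3,:3].T+E[:3,3]
E
python3 - <<'E'
from h import *
for n in ('top','side'):
    I,Z,K,E=cap(n); np.savez(''+n+'.npz',I=I,Z=Z,K=K,E=E)
    cv2.imwrite(f'pics/{n}0.png',I[:,:,::-1]); print(K,E.round(3))
print(r.sense())
E
```

```text
[[354.92208432   0.         251.99751089]
 [  0.         354.92208432 191.06991668]
 [  0.           0.           1.        ]] [[-0.024  0.988 -0.152  0.357]
 [-1.    -0.025 -0.002 -0.084]
 [-0.005  0.152  0.988  1.009]
 [ 0.     0.     0.     1.   ]]
[[485.30374625   0.         252.95026321]
 [  0.         485.30374625 186.7396415 ]
 [  0.           0.           1.        ]] [[-0.819  0.368 -0.441 -0.01 ]
 [-0.574 -0.536  0.619  0.615]
 [-0.009  0.76   0.65   0.805]
 [ 0.     0.     0.     1.   ]]
{'time_s': 0.1, 'joints': array([-5.17031508e+01,  2.20857304e+01,  3.88366635e-01, -2.44571012e-02,
       -6.84122661e+01, -1.48161040e+01]), 'joint_velocities': array([ 0.05608742, -0.17670824,  0.22106967,  0.10399311, -0.03949118,
       -0.02128498]), 'effort': array([-2.65795825e-04, -3.91689062e+01,  1.87934965e+01,  4.23184857e+00,
        1.34784277e-02, -8.88950558e-05]), 'tcp_pos': array([ 0.24881882, -0.57275037,  0.22158299]), 'ee_rot': array([[-9.17256695e-01, -3.98295607e-01, -8.74280716e-04],
       [-3.98296553e-01,  9.17255036e-01,  1.74761516e-03],
       [ 1.05870948e-04,  1.95123470e-03, -9.99998091e-01]]), 'wrist_force': array([-0.50458388, -0.29630694,  0.09743792]), 'moment': array([0.01232272, 0.01795422, 0.02458885]), 'gripper_width': 1.0044871711127064}
```

View pics/top0.png

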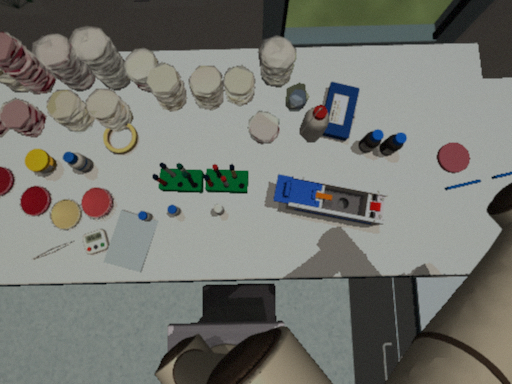

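View pics/side0.png

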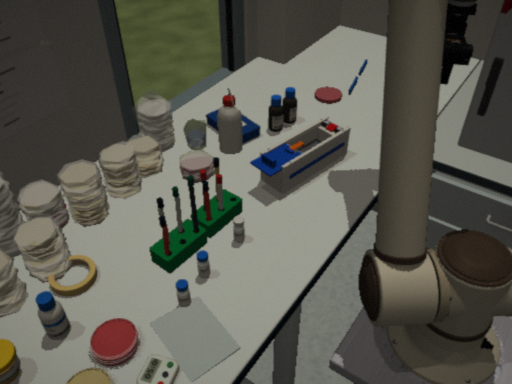

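The top view shows the carrier at about (330,198), with the cover at its left and the red ledge at its right (376,207). The white vial is at (218,210) and the blue ones at (173,210) and (145,215). The side view agrees. Next I measure them.

```bash
python3 - <<'E'
from h import *
for n,rois in (('top',dict(white=(207,200,230,222),ba=(164,202,182,218),bb=(136,207,153,223))),('side',dict(white=(228,212,250,245),ba=(194,248,212,277),bb=(173,277,193,306)))):
    d=np.load(n+'.npz'); I,Z,K,E=[d[k] for k in 'IZKE']; P=cloud(Z,K,E)
    for k,(a,b,c,e) in rois.items():
        Q=P[b:e,a:c].reshape(-1,3); T=Q[(Q[:,2]>.055)&(Q[:,2]<.07)]; M=Q[(Q[:,2]>.015)]
        print(n,k,len(T),'top med',np.median(T,0).round(4),'mid',((T.min(0)+T.max(0))/2).round(4),'ext',np.ptp(T,axis=0).round(4),'body',((M.min(0)+M.max(0))/2).round(4))
    hsv=cv2.cvtColor(I,cv2.COLOR_RGB2HSV)
    box=(slice(165,235),slice(265,395)) if n=='top' else (slice(115,195),slice(245,355))
    m=np.zeros(Z.shape,bool); m[box]=1
    zz=P[...,2]
    rim=m&(zz>.082)&(zz<.091)
    blue=m&(hsv[...,0]>100)&(hsv[...,0]<130)&(hsv[...,1]>150)&(zz>.07)
    orange=m&(hsv[...,0]>8)&(hsv[...,0]<22)&(hsv[...,1]>150)
    red=m&((hsv[...,0]<6)|(hsv[...,0]>172))&(hsv[...,1]>150)&(zz>.06)
    allc=m&(zz>.07)&(zz<.12)
    for nm,q in dict(rim=rim,blue=blue,orange=orange,red=red,all=allc).items():
        Q=P[q]; 
        if len(Q)<3: print(nm,len(Q)); continue
        R=cv2.minAreaRect((Q[:,:2]*1000).astype(np.float32)); print(n,nm,len(Q),np.round(np.r_[R[0],R[1],R[2]],1),'z',np.percentile(Q[:,2],[5,50,95]).round(4))
    s=np.s_[165:235,265:395] if n=='top' else np.s_[115:195,245:355]
    cv2.imwrite(f'pics/{n}crop.png',cv2.resize(I[s][:,:,::-1],None,fx=6,fy=6,interpolation=cv2.INTER_CUBIC))
E
```

```text
top white 59 top med [0.4586 0.0126 0.0634] mid [0.4588 0.0127 0.0633] ext [0.0217 0.0216 0.0082] body [ 0.4133 -0.0301  0.5122]
top ba 63 top med [0.4591 0.1355 0.0632] mid [0.4593 0.1357 0.0649] ext [0.0218 0.0216 0.0093] body [0.4135 0.0314 0.512 ]
top bb 67 top med [0.4427 0.2145 0.0628] mid [0.4428 0.2155 0.0611] ext [0.0215 0.0236 0.0122] body [0.4059 0.0718 0.512 ]
top rim 1546 [ 476.7 -285.7  292.3   84.8   77.5] z [0.0823 0.0856 0.0896]
top blue 1024 [ 433.6 -178.9  124.   210.7   69.3] z [0.0799 0.0826 0.1014]
top orange 82 [ 481.6 -274.1   50.6   22.8   89.2] z [0.0418 0.0884 0.0913]
top red 75 [ 412.1 -247.5   25.6  344.6   14.4] z [0.079  0.0831 0.0862]
top all 2559 [ 476.6 -285.7  292.4   84.8   77.5] z [0.0752 0.0835 0.0902]
side white 80 top med [0.459  0.0161 0.0611] mid [0.4597 0.0152 0.0601] ext [0.0236 0.0231 0.0092] body [0.2512 0.287  0.4103]
side ba 101 top med [0.4593 0.139  0.0612] mid [0.4608 0.1382 0.0607] ext [0.024  0.0241 0.0106] body [0.2314 0.3703 0.4102]
side bb 121 top med [0.4447 0.2177 0.0611] mid [0.4458 0.2172 0.06  ] ext [0.0235 0.0233 0.01  ] body [0.2239 0.41   0.4103]
side rim 749 [ 479.3 -284.9  294.4   88.3   77.7] z [0.0823 0.085  0.0877]
side blue 727 [ 286.2  193.4  117.7 1022.9   28.6] z [0.078  0.0807 0.0993]
side orange 63 [ 487.9 -290.5   26.2   80.5   16. ] z [0.0404 0.0856 0.0883]
side red 56 [ 450.1 -398.3   24.4   28.8   81.7] z [0.0757 0.0799 0.0834]
side all 2022 [ 479.3 -284.9  295.9   88.8   77.6] z [0.0723 0.081  0.0888]
```

View pics/topcrop.png

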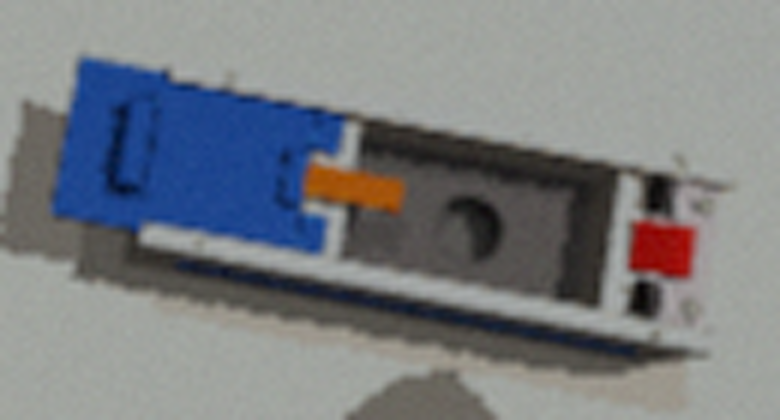

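The crop shows the rib at (130,145), the tab tip at (403,195), the well at (468,228) and the red ledge at (662,248), with the buffers on either side. I'll refine the well, rib and tab positions from both cameras and check the rack's clearance.

```bash
python3 - <<'E'
from h import *
d=np.load('top.npz'); I,Z,K,E=[d[k] for k in 'IZKE']; P=cloud(Z,K,E)
a=np.deg2rad(-102.5); D=np.array([np.cos(a),np.sin(a)]); N=np.array([-D[1],D[0]])
C=np.array([.4724,-.3054])
def cf(p): return ((p[:2]-C)@D*1000).round(1),((p[:2]-C)@N*1000).round(1)
print('well px',cf(onplane(K,E,343,203,.036)))
zz=P[...,2]; m=np.zeros(Z.shape,bool); m[165:235,265:395]=1
Q=P[m&(zz>.093)&(zz<.11)]; Q=Q.copy(); print('rib',len(Q),cf(Q.mean(0)),'z',Q[:,2].mean(),Q.mean(0), np.ptp((Q[:,:2]-C)@D),np.ptp((Q[:,:2]-C)@N))
hsv=cv2.cvtColor(I,cv2.COLOR_RGB2HSV)
o=m&(hsv[...,0]>8)&(hsv[...,0]<22)&(hsv[...,1]>150)&(zz>.07); s=(P[o][:,:2]-C)@D*1000; print('tab x',s.min(),s.max(),((P[o][:,:2]-C)@N).mean()*1000)
rd=m&((hsv[...,0]<6)|(hsv[...,0]>172))&(hsv[...,1]>150)&(zz>.078)&(P[...,1]<-.35); s=(P[rd][:,:2]-C)@D*1000; print('red x',s.min(),s.max(),((P[rd][:,:2]-C)@N).mean()*1000)
g=np.zeros(Z.shape,bool); g[155:196,150:252]=1; Q=P[g&(zz>.03)]; print('rack x',Q[:,0].min(),Q[:,0].max(),'y',Q[:,1].min(),Q[:,1].max(),'z',np.percentile(Q[:,2],[50,99,100]))
Q=Q[(Q[:,1]<.13)]; print(Q[:,0].min(),Q[:,2].max())
# side well
d=np.load('side.npz'); I,Z,K,E=[d[k] for k in 'IZKE']; P=cloud(Z,K,E); zz=P[...,2]
m=np.zeros(Z.shape,bool); m[115:195,245:355]=1; Q=P[m&(zz>.093)&(zz<.11)]; print('rib side',cf(Q.mean(0)))
print('px/mm depth', .97/355*1000)
E
```

```text
well px (np.float64(26.9), np.float64(0.6))
rib 75 (np.float64(-136.3), np.float64(-0.8)) z 0.10190409083722217 [ 0.5011715  -0.17212342  0.10190409] 0.01235241925193184 0.039810890390225256
tab x -57.591810265204636 -17.288244417085757 0.02070340501460053
red x 87.56413015164657 111.09340390608257 0.5024514102157291
rack x 0.35691728183693244 0.5741060292791076 y -0.08373971396497104 0.17766300925525436 z [0.04350752 0.19576938 1.00858704]
0.35691728183693244 1.0085870353482032
rib side (np.float64(-140.3), np.float64(-0.3))
px/mm depth 2.732394366197183
```

play_rows(commands=[[[0.017,0.047,0,0,0,-0.1,0],[0.033,0.094,0,0,0,-0.2,0],[0.05,0.14,0,0,0,-0.3,0],[0.066,0.187,0,0,0,-0.4,0],[0.083,0.234,0,0,0,-0.41,0]]])

```text
time_s: 0.6
tcp_pos: [0.332, -0.3373, 0.2222]
ee_rot: [[-1.0, 0.003, -0.0], [0.003, 1.0, 0.0], [0.0, 0.0, -1.0]]
wrist_force: [1.9, -0.1, 0.5]
gripper_width: 1.002
```

play_rows(commands=[[[0.017,0.047,0,0,0,0,0],[0.033,0.094,0,0,0,0,0],[0.05,0.14,0,0,0,0,0],[0.066,0.187,0,0,0,0,0],[0.083,0.234,0,0,0,0,0]]])

```text
time_s: 1.1
tcp_pos: [0.4149, -0.1032, 0.2226]
ee_rot: [[-1.0, 0.0, 0.0], [0.0, 1.0, 0.0], [-0.0, 0.0, -1.0]]
wrist_force: [1.5, -0.7, 0.0]
gripper_width: 1.002
```

play_rows(commands=[[[0.017,0.047,0,0,0,0,0],[0.033,0.094,0,0,0,0,0],[0.044,0.1195,-0.02,0,0,0,0],[0.044,0.1195,-0.06,0,0,0,0],[0.044,0.1195,-0.09,0,0,0,0]]])

```text
time_s: 1.6
tcp_pos: [0.4583, 0.0153, 0.1307]
ee_rot: [[-1.0, -0.001, -0.001], [-0.001, 1.0, 0.0], [0.001, 0.0, -1.0]]
wrist_force: [-0.4, 0.2, -0.8]
gripper_width: 0.999
```

play_rows(commands=[[[0,0,-0.03,0,0,0,0],[0,0,-0.06,0,0,0,0],[0,0,-0.085,0,0,0,0],[0,0,-0.1,0,0,0,0],[0,0,-0.1,0,0,0,0]]])

```text
time_s: 2.1
tcp_pos: [0.4571, 0.0136, 0.0304]
ee_rot: [[-1.0, 0.001, -0.006], [0.001, 1.0, -0.002], [0.006, -0.002, -1.0]]
wrist_force: [-0.2, -0.7, 0.2]
gripper_width: 1.0
```

play_rows(commands=[[[0,0,0,0,0,0,0.5],[0,0,0,0,0,0,1],[0,0,0,0,0,0,1],[0,0,0,0,0,0,1],[0,0,0,0,0,0,1]]])

```text
time_s: 2.6
tcp_pos: [0.4593, 0.0144, 0.0331]
ee_rot: [[-1.0, 0.0, 0.001], [0.0, 1.0, 0.0], [-0.001, 0.0, -1.0]]
wrist_force: [1.1, -0.4, -0.3]
gripper_width: 0.63
```

play_rows(commands=[[[0,0,0,0,0,0,1],[0,0,0,0,0,0,1],[0,0,0.03,0,0,0,1],[0,0,0.07,0,0,0,1],[0,0,0.11,0,0,0,1]]])

```text
time_s: 3.1
tcp_pos: [0.4585, 0.0141, 0.1435]
ee_rot: [[-1.0, 0.0, -0.002], [0.0, 1.0, -0.001], [0.002, -0.001, -1.0]]
wrist_force: [1.3, 0.4, 0.1]
gripper_width: 0.174
```

The fingers close slowly and I lifted before they met the vial. I'll reopen and look.

play_rows(commands=[[[0,0,0,0,0,0,0],[0,0,0,0,0,0,0],[0,0,0,0,0,0,0],[0,0,0,0,0,0,0],[0,0,0,0,0,0,0]]])

```text
time_s: 3.6
tcp_pos: [0.4584, 0.0141, 0.1414]
ee_rot: [[-1.0, 0.0, -0.002], [0.0, 1.0, -0.001], [0.002, -0.001, -1.0]]
wrist_force: [0.2, 1.0, -0.3]
gripper_width: 0.542
```

```bash
python3 - <<'E'
from h import *
I,Z,K,E=cap('side'); P=cloud(Z,K,E); s=np.s_[100:320,150:370]
cv2.imwrite('pics/side1.png',cv2.resize(I[s][:,:,::-1],None,fx=2.7,fy=2.7))
a,b,c,e=228,212,250,245; Q=P[b:e,a:c].reshape(-1,3); T=Q[(Q[:,2]>.055)&(Q[:,2]<.07)]; print(len(T),np.median(T,0),(T.min(0)+T.max(0))/2)
print(r.sense()['gripper_width'],r.sense()['tcp_pos'])
E
```

```text
86 [0.45876899 0.01542113 0.06081469] [0.46025057 0.01481669 0.05945442]
0.5914624762879239 [0.45857189 0.01410771 0.14161483]
```

View pics/side1.png

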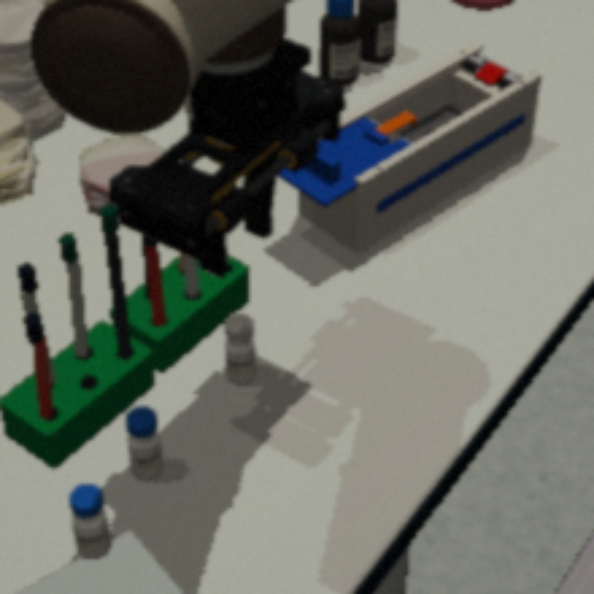

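The vial is still upright at the same place (crop (240,345)) and the fingers are clear above it. I'll go down again half open and this time wait for the grip.

play_rows(commands=[[[0,0,-0.03,0,0,0,0.4],[0,0,-0.06,0,0,0,0.4],[0,0,-0.09,0,0,0,0.4],[0,0,-0.11,0,0,0,0.4],[0,0,-0.11,0,0,0,0.4]]])

```text
time_s: 4.15
tcp_pos: [0.4567, 0.0134, 0.0298]
ee_rot: [[-1.0, 0.001, -0.007], [0.001, 1.0, -0.003], [0.007, -0.003, -1.0]]
wrist_force: [-0.1, 0.8, -1.0]
gripper_width: 0.596
```

play_rows(commands=[[[0,0,0,0,0,0,1],[0,0,0,0,0,0,1],[0,0,0,0,0,0,1],[0,0,0,0,0,0,1],[0,0,0,0,0,0,1]]])

```text
time_s: 4.65
tcp_pos: [0.4595, 0.0145, 0.0333]
ee_rot: [[-1.0, 0.0, 0.002], [0.0, 1.0, 0.001], [-0.002, 0.001, -1.0]]
wrist_force: [-0.2, 0.2, 1.4]
gripper_width: 0.275
```

play_rows(commands=[[[0,0,0,0,0,0,1],[0,0,0,0,0,0,1],[0,0,0,0,0,0,1],[0,0,0,0,0,0,1],[0,0,0,0,0,0,1]]])

```text
time_s: 5.15
tcp_pos: [0.4596, 0.0145, 0.0332]
ee_rot: [[-1.0, -0.0, 0.001], [-0.0, 1.0, 0.0], [-0.001, 0.0, -1.0]]
wrist_force: [-0.0, 0.6, 5.8]
gripper_width: 0.281
```

play_rows(commands=[[[0,0,0.02,0,0,0,1],[0,0,0.05,0,0,0,1],[0,0,0.09,0,0,0,1],[0.0,0,0.13,0,0,-0.05,1],[0.002,-0.03,0.13,0,0,-0.1,1]]])

```text
time_s: 5.65
tcp_pos: [0.4649, -0.0138, 0.168]
ee_rot: [[-0.995, 0.097, 0.012], [0.097, 0.995, 0.003], [-0.012, 0.004, -1.0]]
wrist_force: [1.0, -0.2, 0.3]
gripper_width: 0.276
```

play_rows(commands=[[[0.001,-0.045,0,0,0,-0.06,1],[0.002,-0.09,0,0,0,-0.118,1],[0.004,-0.135,0,0,0,-0.118,1],[0.005,-0.18,0,0,0,-0.118,1],[0.006,-0.225,0,0,0,-0.118,1]]])

```text
time_s: 6.15
tcp_pos: [0.4664, -0.2424, 0.1621]
ee_rot: [[-0.976, 0.217, -0.001], [0.217, 0.976, 0.0], [0.001, 0.0, -1.0]]
wrist_force: [1.3, 0.3, 0.3]
gripper_width: 0.276
```

play_rows(commands=[[[0.001,-0.035,0,0,0,0,1],[0.001,-0.065,0,0,0,0,1],[0.001,-0.0895,0,0,0,0,1],[0.001,-0.0895,-0.02,0,0,0,1],[0.001,-0.0895,-0.02,0,0,0,1]]])

```text
time_s: 6.65
tcp_pos: [0.4656, -0.3299, 0.1393]
ee_rot: [[-0.976, 0.219, -0.006], [0.219, 0.976, 0.004], [0.007, 0.002, -1.0]]
wrist_force: [0.3, 0.5, 0.2]
gripper_width: 0.278
```

```bash
python3 - <<'E'
from h import *
s=r.sense(); print(s['tcp_pos'],s['gripper_width'],s['ee_rot'][:,1],s['wrist_force'])
I,Z,K,E=cap('side'); np.savez('side2.npz',I=I,Z=Z,K=K,E=E)
a=cv2.resize(I[80:210,225:375][:,:,::-1],None,fx=4,fy=4,interpolation=cv2.INTER_CUBIC)
cv2.imwrite('pics/side2.png',a)
I,Z,K,E=cap('top'); np.savez('top2.npz',I=I,Z=Z,K=K,E=E)
E
```

```text
[ 0.46559907 -0.32985655  0.13928446] 0.27784053186656016 [0.21906424 0.97570803 0.00216574] [0.29553538 0.54443175 0.19261104]
```

View pics/side2.png

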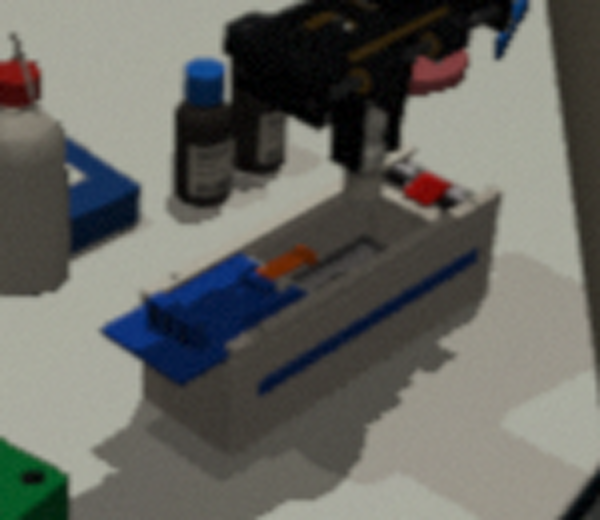

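```bash
python3 - <<'E'
from h import *
s=r.sense(); print(s['time_s'],s['tcp_pos'])
d=np.load('side2.npz'); I,Z,K,E=[d[k] for k in 'IZKE']; P=cloud(Z,K,E)
for v in range(121,130):
    row=P[v,306:326]; q=(abs(row[:,1]+.33)<.03)&(row[:,2]>.1)
    u=np.where(q)[0]+306
    if len(u): 
        Q=row[q]; k=np.argsort(Q[:,0]@np.eye(1)[0:1,0:1] if 0 else Q[:,0])[:5]
        print(v,u.min(),u.max(),((Q.min(0)+Q.max(0))/2).round(4),np.median(Q,0).round(4),I[v,308:324:2,0])
h=-E[:3,2].copy(); h[2]=0; print('horizontal view dir',(h/np.linalg.norm(h)).round(3))
E
```

```text
6.75 [ 0.46742167 -0.3299707   0.14196045]
121 310 320 [ 0.4614 -0.3192  0.1387] [ 0.46   -0.3161  0.1394] [147  75   5  12  69  74  82  90]
122 311 320 [ 0.4629 -0.3194  0.1356] [ 0.4591 -0.3198  0.1337] [165 121  26  22  64  62  67  46]
123 311 319 [ 0.4621 -0.3206  0.13  ] [ 0.4613 -0.3206  0.1309] [168 135  46  38  54  56  48  22]
124 310 319 [ 0.4657 -0.3217  0.1256] [ 0.4609 -0.3193  0.1278] [167 136  58  54  59  62  56  20]
125 310 319 [ 0.4643 -0.3213  0.1235] [ 0.4624 -0.3195  0.1236] [167 138  60  65  69  74  69  46]
126 310 319 [ 0.4634 -0.3196  0.1214] [ 0.4608 -0.3201  0.1224] [169 132  65  68  75  76  99  88]
127 310 319 [ 0.4636 -0.3211  0.117 ] [ 0.4612 -0.3196  0.1179] [166 121  66  70  78  75 112 145]
128 310 319 [ 0.4635 -0.3232  0.1155] [ 0.4604 -0.3192  0.1143] [140  82  68  74  74  77 112 160]
129 311 319 [ 0.4618 -0.3225  0.1125] [ 0.4582 -0.3188  0.1135] [ 95  72  68  74  75  72  83 135]
horizontal view dir [ 0.58  -0.814  0.   ]
```

play_rows(commands=[[[0.0005,0,-0.02,0,0,0,1],[0.0005,0,-0.04,0,0,0,1],[0.0005,0,-0.06,0,0,0,1],[0.0005,0,-0.066,0,0,0,1],[0.0005,0,-0.068,0,0,0,1]]])

```text
time_s: 7.25
tcp_pos: [0.4688, -0.3298, 0.0747]
ee_rot: [[-0.977, 0.215, -0.0], [0.215, 0.977, -0.0], [0.0, -0.0, -1.0]]
wrist_force: [-0.3, 1.1, 0.6]
gripper_width: 0.28
```

play_rows(commands=[[[0,0,-0.003,0,0,0,1],[0,0,-0.006,0,0,0,1],[0,0,-0.009,0,0,0,1],[0,0,-0.012,0,0,0,1],[0,0,-0.012,0,0,0,1]]])

```text
time_s: 7.75
tcp_pos: [0.4683, -0.3302, 0.0622]
ee_rot: [[-0.976, 0.217, -0.001], [0.217, 0.976, 0.0], [0.001, 0.0, -1.0]]
wrist_force: [0.5, 0.7, 0.2]
gripper_width: 0.279
```

It entered the mouth with no contact force, so I keep going down.

play_rows(commands=[[[0,0,-0.004,0,0,0,1],[0,0,-0.008,0,0,0,1],[0,0,-0.012,0,0,0,1],[0,0,-0.015,0,0,0,1],[0,0,-0.016,0,0,0,1]]])

```text
time_s: 8.25
tcp_pos: [0.4682, -0.3301, 0.046]
ee_rot: [[-0.976, 0.217, -0.001], [0.217, 0.976, 0.0], [0.001, 0.0, -1.0]]
wrist_force: [-0.1, 0.1, 0.1]
gripper_width: 0.28
```

play_rows(commands=[[[0,0,-0.001,0,0,0,1],[0,0,-0.002,0,0,0,1],[0,0,-0.002,0,0,0,1]]])

```text
time_s: 8.55
tcp_pos: [0.4685, -0.3302, 0.0445]
ee_rot: [[-0.976, 0.216, -0.0], [0.216, 0.976, 0.0], [0.0, 0.0, -1.0]]
wrist_force: [-0.5, -0.1, -0.1]
gripper_width: 0.283
```

play_rows(commands=[[[0,0,-0.0007,0,0,0,1],[0,0,-0.0007,0,0,0,0.6],[0,0,-0.0007,0,0,0,0.6],[0,0,-0.0007,0,0,0,0.6],[0,0,-0.0007,0,0,0,0.6]]])

```text
time_s: 9.05
tcp_pos: [0.4686, -0.3302, 0.0439]
ee_rot: [[-0.976, 0.216, 0.0], [0.216, 0.976, -0.0], [-0.0, 0.0, -1.0]]
wrist_force: [-0.2, 0.8, 0.7]
gripper_width: 0.398
```

play_rows(commands=[[[0,0,0.01,0,0,0,0.6],[0,0,0.03,0,0,0,0.6],[0,0,0.06,0,0,0,0.6],[0,0,0.1,0,0,0,0.7],[0,0,0.14,0,0,0,1]]])

```text
time_s: 9.55
tcp_pos: [0.4682, -0.3302, 0.1859]
ee_rot: [[-0.976, 0.216, -0.0], [0.216, 0.976, -0.0], [0.0, -0.0, -1.0]]
wrist_force: [1.1, -0.3, -0.3]
gripper_width: 0.291
```

play_rows(commands=[[[0.011,0.048,0,0,0,0,1],[0.021,0.096,0,0,0,0,1],[0.031,0.14,0,0,0,0,1],[0.041,0.185,0,0,0,0,1],[0.043,0.193,0,0,0,0,1]]])

```text
time_s: 10.05
tcp_pos: [0.5124, -0.1337, 0.185]
ee_rot: [[-0.977, 0.212, 0.002], [0.212, 0.977, 0.0], [-0.002, 0.001, -1.0]]
wrist_force: [0.4, 0.0, -0.9]
gripper_width: 0.006
```

```bash
python3 - <<'E'
from h import *
s=r.sense(); print(s['tcp_pos'],s['gripper_width'],s['wrist_force'])
I,Z,K,E=cap('top'); np.savez('top3.npz',I=I,Z=Z,K=K,E=E)
J,Z,K,E=cap('side'); np.savez('side3.npz',I=J,Z=Z,K=K,E=E)
f=lambda a:cv2.resize(a[:,:,::-1],(560,300),interpolation=cv2.INTER_CUBIC)
cv2.imwrite('pics/both3.png',np.vstack([f(I[165:235,265:395]),f(J[100:170,240:370])]))
E
```

```text
[ 0.51240456 -0.13373327  0.18502525] 0.006049687006271741 [ 0.41781281  0.0109179  -0.87426614]
```

View pics/both3.png

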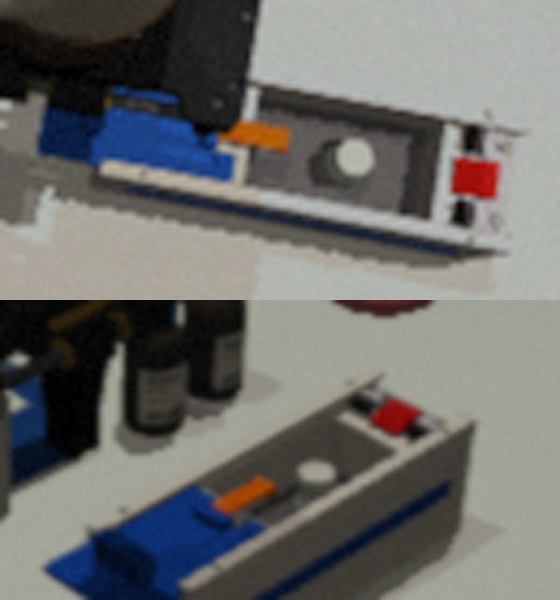

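The white cap is centred in the well and upright in both views, at (355,157) in the top crop and (317,470) in the side crop. Now the shut fingers go down behind the rib for the push.

play_rows(commands=[[[0,0,-0.03,0,0,0,1],[0,0,-0.06,0,0,0,1],[0,0,-0.085,0,0,0,1],[0,0,-0.097,0,0,0,1],[0,0,-0.097,0,0,0,1]]])

```text
time_s: 10.65
tcp_pos: [0.5103, -0.1383, 0.0855]
ee_rot: [[-0.976, 0.218, -0.004], [0.218, 0.976, -0.0], [0.004, -0.001, -1.0]]
wrist_force: [-0.9, 0.4, 0.6]
gripper_width: 0.005
```

```bash
python3 - <<'E'
from h import *
s=r.sense(); print(s['tcp_pos'],s['wrist_force'])
d=np.load('side3.npz'); I,Z,K,E=[d[k] for k in 'IZKE']; P=cloud(Z,K,E)
u,v=240+317*130//560,100+170*70//300; print('cap side',P[v-1:v+2,u-1:u+2].reshape(-1,3).mean(0))
d=np.load('top3.npz'); I,Z,K,E=[d[k] for k in 'IZKE']; P=cloud(Z,K,E)
u,v=265+355*130//560,165+157*70//300; print('cap top',P[v-1:v+2,u-1:u+2].reshape(-1,3).mean(0))
E
```

```text
[ 0.51027722 -0.13832153  0.08552962] [-0.92210078  0.40903804  0.57929161]
cap side [ 0.46955261 -0.33253439  0.07142164]
cap top [ 0.46790645 -0.33310559  0.07374001]
```

play_rows(commands=[[[-0.0011,-0.0049,0,0,0,0,1],[-0.0022,-0.0098,0,0,0,0,1],[-0.0032,-0.0146,0,0,0,0,1],[-0.0043,-0.0195,0,0,0,0,1],[-0.0054,-0.0244,0,0,0,0,1]]])

```text
time_s: 11.15
tcp_pos: [0.5066, -0.162, 0.0875]
ee_rot: [[-0.976, 0.217, 0.002], [0.217, 0.976, 0.0], [-0.002, 0.001, -1.0]]
wrist_force: [0.7, 3.3, 1.7]
gripper_width: 0.003
```

Cap height is 0.071–0.074 m, so the vial is on the floor of the well. The cover is in contact and sliding.

play_rows(commands=[[[-0.0022,-0.0098,0,0,0,0,1],[-0.0043,-0.0195,0,0,0,0,1],[-0.0065,-0.0293,0,0,0,0,1],[-0.0087,-0.039,0,0,0,0,1],[-0.0108,-0.0488,0,0,0,0,1]]])

```text
time_s: 11.65
tcp_pos: [0.4949, -0.2114, 0.0867]
ee_rot: [[-0.976, 0.217, -0.0], [0.217, 0.976, 0.0], [0.0, 0.0, -1.0]]
wrist_force: [0.5, 1.5, 1.2]
gripper_width: 0.008
```

play_rows(commands=[[[-0.0006,-0.0029,0,0,0,0,1],[-0.0013,-0.0059,0,0,0,0,1],[-0.0019,-0.0088,0,0,0,0,1],[-0.0026,-0.0117,0,0,0,0,1],[-0.0026,-0.0117,0,0,0,0,1]]])

```text
time_s: 12.15
tcp_pos: [0.4925, -0.2224, 0.0867]
ee_rot: [[-0.976, 0.217, -0.001], [0.217, 0.976, -0.0], [0.001, -0.0, -1.0]]
wrist_force: [0.7, -0.2, -0.5]
gripper_width: 0.009
```

```bash
python3 - <<'E'
from h import *
s=r.sense(); print(s['time_s'],s['tcp_pos'],s['wrist_force'])
J,Z,K,E=cap('side')
I,Z,K,E=cap('top')
f=lambda a:cv2.resize(a[:,:,::-1],(560,300),interpolation=cv2.INTER_CUBIC)
cv2.imwrite('pics/both4.png',np.vstack([f(I[165:235,265:395]),f(J[100:170,240:370])]))
E
```

```text
12.15 [ 0.49245148 -0.22237285  0.08667937] [ 0.65332371 -0.24052037 -0.5197918 ]
```

View pics/both4.png

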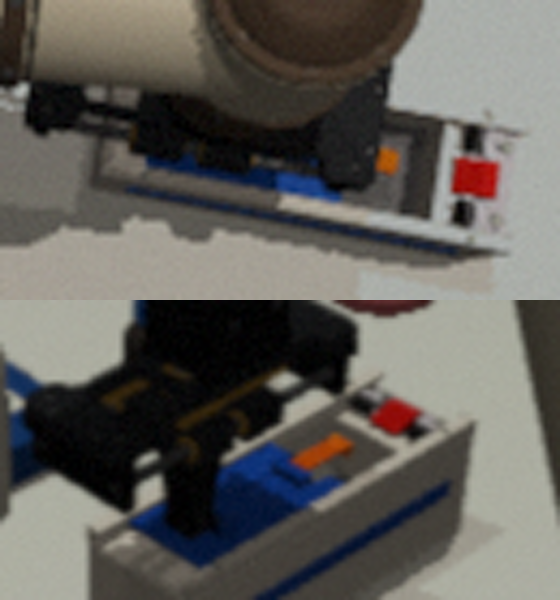

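The vial is under the cover. The tab tip at (397,160) in the top crop is about 30 mm short of the red ledge at (453,180). From here I creep forward.

play_rows(commands=[[[-0.0004,-0.002,0,0,0,0,1],[-0.0009,-0.0039,0,0,0,0,1],[-0.0013,-0.0059,0,0,0,0,1],[-0.0017,-0.0078,0,0,0,0,1],[-0.0022,-0.0098,0,0,0,0,1]]])

```text
time_s: 12.75
tcp_pos: [0.4905, -0.2321, 0.0868]
ee_rot: [[-0.976, 0.216, -0.0], [0.216, 0.976, 0.0], [0.0, 0.0, -1.0]]
wrist_force: [-0.1, -0.4, -0.1]
gripper_width: 0.005
```

play_rows(commands=[[[-0.0002,-0.001,0,0,0,0,1],[-0.0004,-0.002,0,0,0,0,1],[-0.0006,-0.0029,0,0,0,0,1],[-0.0009,-0.0039,0,0,0,0,1],[-0.0011,-0.0049,0,0,0,0,1]]])

```text
time_s: 13.25
tcp_pos: [0.4894, -0.2369, 0.0869]
ee_rot: [[-0.976, 0.216, 0.0], [0.216, 0.976, 0.0], [-0.0, 0.0, -1.0]]
wrist_force: [-0.1, 0.4, 0.8]
gripper_width: 0.005
```

play_rows(commands=[[[-0.0002,-0.001,0,0,0,0,1],[-0.0004,-0.002,0,0,0,0,1],[-0.0006,-0.0029,0,0,0,0,1],[-0.0009,-0.0039,0,0,0,0,1],[-0.0011,-0.0049,0,0,0,0,1]]])

```text
time_s: 13.75
tcp_pos: [0.4883, -0.2418, 0.0868]
ee_rot: [[-0.976, 0.216, -0.0], [0.216, 0.976, 0.0], [0.0, 0.0, -1.0]]
wrist_force: [0.6, -0.5, -1.3]
gripper_width: 0.005
```

play_rows(commands=[[[-0.0002,-0.001,0,0,0,0,1],[-0.0004,-0.002,0,0,0,0,1],[-0.0006,-0.0029,0,0,0,0,1]]])

```text
time_s: 14.05
tcp_pos: [0.4877, -0.2447, 0.0869]
ee_rot: [[-0.976, 0.217, 0.0], [0.217, 0.976, -0.0], [-0.0, 0.0, -1.0]]
wrist_force: [-0.1, 1.4, -0.3]
gripper_width: 0.005
```

play_rows(commands=[[[-0.0002,-0.001,0,0,0,0,1],[-0.0004,-0.002,0,0,0,0,1],[-0.0006,-0.0029,0,0,0,0,1]]])

```text
time_s: 14.35
tcp_pos: [0.4871, -0.2476, 0.0869]
ee_rot: [[-0.976, 0.217, 0.0], [0.217, 0.976, 0.0], [-0.0, 0.0, -1.0]]
wrist_force: [0.4, 0.7, 0.0]
gripper_width: 0.008
```

play_rows(commands=[[[-0.0002,-0.001,0,0,0,0,1],[-0.0004,-0.002,0,0,0,0,1],[-0.0006,-0.0029,0,0,0,0,1]]])

```text
time_s: 14.65
tcp_pos: [0.4865, -0.2505, 0.0869]
ee_rot: [[-0.976, 0.216, 0.0], [0.216, 0.976, -0.0], [-0.0, -0.0, -1.0]]
wrist_force: [0.5, 0.7, -0.2]
gripper_width: 0.009
```

play_rows(commands=[[[-0.0002,-0.001,0,0,0,0,1],[-0.0004,-0.002,0,0,0,0,1],[-0.0006,-0.0029,0,0,0,0,1]]])

```text
time_s: 14.95
tcp_pos: [0.4859, -0.2534, 0.0868]
ee_rot: [[-0.976, 0.217, 0.0], [0.217, 0.976, -0.0], [-0.0, 0.0, -1.0]]
wrist_force: [1.0, 0.9, -0.9]
gripper_width: 0.006
```

play_rows(commands=[[[-0.0002,-0.001,0,0,0,0,1],[-0.0004,-0.002,0,0,0,0,1],[-0.0006,-0.0029,0,0,0,0,1]]])

```text
time_s: 15.25
tcp_pos: [0.4853, -0.2563, 0.0868]
ee_rot: [[-0.976, 0.216, -0.0], [0.216, 0.976, 0.0], [0.0, 0.0, -1.0]]
wrist_force: [0.9, 0.8, -0.2]
gripper_width: 0.006
```

play_rows(commands=[[[-0.0002,-0.001,0,0,0,0,1],[-0.0004,-0.002,0,0,0,0,1],[-0.0006,-0.0029,0,0,0,0,1]]])

```text
time_s: 15.55
tcp_pos: [0.4847, -0.2592, 0.0869]
ee_rot: [[-0.976, 0.216, 0.0], [0.216, 0.976, 0.0], [-0.0, 0.0, -1.0]]
wrist_force: [0.6, 0.3, 0.7]
gripper_width: 0.005
```

play_rows(commands=[[[-0.0002,-0.001,0,0,0,0,1],[-0.0004,-0.002,0,0,0,0,1],[-0.0006,-0.0029,0,0,0,0,1]]])

```text
time_s: 15.85
tcp_pos: [0.4842, -0.262, 0.0869]
ee_rot: [[-0.976, 0.217, 0.0], [0.217, 0.976, 0.0], [-0.0, 0.0, -1.0]]
wrist_force: [0.6, 1.7, -0.2]
gripper_width: 0.005
```

```bash
python3 - <<'E'
from h import *
D=np.array([-.2164,-.9763]); W=np.array([.4685,-.3298])
d0=np.load('side3.npz')
for nm in ('old','new'):
    I,Z,K,E=cap('side') if nm=='new' else [d0[k] for k in 'IZKE']
    P=cloud(Z,K,E); h=cv2.cvtColor(I,cv2.COLOR_RGB2HSV); m=np.zeros(Z.shape,bool); m[100:170,245:355]=1; sat=m&(h[...,1]>150)&(P[...,2]>.07)
    for c,q in dict(orange=sat&(h[...,0]>8)&(h[...,0]<22),red=sat&((h[...,0]<6)|(h[...,0]>174))&(P[...,1]<-.3)).items():
        s=(P[q][:,:2]-W)@D*1000+25; print(nm,c,len(s),np.percentile(s,[2,50,98]).round(1),np.percentile(P[q][:,2],[5,50,95]).round(4))
cv2.imwrite('pics/s5.png',cv2.resize(I[90:170,240:370][:,:,::-1],None,fx=5,fy=5,interpolation=cv2.INTER_CUBIC))
E
```

```text
old orange 142 [-210.1 -171.4  -19.9] [0.0841 0.2671 0.2835]
old red 56 [ 84.1  95.5 106.7] [0.076  0.0807 0.0833]
new orange 186 [-92.9 -43.6  86.3] [0.0841 0.1794 0.1901]
new red 39 [ 35.   99.  108.1] [0.0775 0.0813 0.1609]
```

View pics/s5.png

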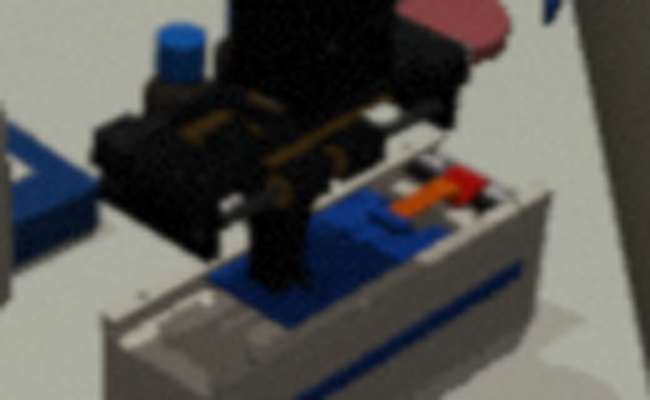

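The tip has just reached the red ramp at (455,185), and the cover is at about -2 to 0 mm in carrier x. I'm going on more slowly.

play_rows(commands=[[[-0.0002,-0.001,0,0,0,0,1],[-0.0004,-0.002,0,0,0,0,1],[-0.0004,-0.002,0,0,0,0,1]]])

```text
time_s: 16.2
tcp_pos: [0.4838, -0.2641, 0.087]
ee_rot: [[-0.976, 0.217, 0.0], [0.217, 0.976, -0.0], [-0.0, -0.0, -1.0]]
wrist_force: [-0.0, 1.2, 0.6]
gripper_width: 0.007
```

play_rows(commands=[[[-0.0002,-0.001,0,0,0,0,1],[-0.0004,-0.002,0,0,0,0,1],[-0.0004,-0.002,0,0,0,0,1]]])

```text
time_s: 16.5
tcp_pos: [0.4835, -0.2659, 0.087]
ee_rot: [[-0.976, 0.216, 0.0], [0.216, 0.976, 0.0], [-0.0, 0.0, -1.0]]
wrist_force: [0.4, 2.4, 1.5]
gripper_width: 0.006
```

play_rows(commands=[[[-0.0002,-0.001,0,0,0,0,1],[-0.0004,-0.002,0,0,0,0,1],[-0.0004,-0.002,0,0,0,0,1]]])

```text
time_s: 16.8
tcp_pos: [0.4832, -0.2678, 0.087]
ee_rot: [[-0.976, 0.216, 0.001], [0.216, 0.976, 0.0], [-0.001, 0.0, -1.0]]
wrist_force: [0.6, 5.1, 2.8]
gripper_width: 0.006
```

play_rows(commands=[[[-0.0002,-0.001,0,0,0,0,1],[-0.0004,-0.002,0,0,0,0,1],[-0.0004,-0.002,0,0,0,0,1]]])

```text
time_s: 17.1
tcp_pos: [0.4829, -0.2697, 0.087]
ee_rot: [[-0.976, 0.216, 0.001], [0.216, 0.976, 0.0], [-0.001, 0.0, -1.0]]
wrist_force: [0.7, 4.6, 1.8]
gripper_width: 0.001
```

The force rose to about 5 N near y = -0.2655, so the tab is on the ramp. The buffers should be met near y = -0.293.

play_rows(commands=[[[-0.0002,-0.001,0,0,0,0,1],[-0.0004,-0.002,0,0,0,0,1],[-0.0006,-0.0029,0,0,0,0,1]]])

```text
time_s: 17.4
tcp_pos: [0.4824, -0.2722, 0.087]
ee_rot: [[-0.976, 0.216, 0.001], [0.216, 0.976, 0.001], [-0.001, 0.001, -1.0]]
wrist_force: [1.9, 7.0, 3.5]
gripper_width: 0.005
```

play_rows(commands=[[[-0.0002,-0.001,0,0,0,0,1],[-0.0004,-0.002,0,0,0,0,1],[-0.0006,-0.0029,0,0,0,0,1]]])

```text
time_s: 17.7
tcp_pos: [0.4817, -0.2752, 0.087]
ee_rot: [[-0.976, 0.216, 0.001], [0.216, 0.976, 0.001], [-0.001, 0.001, -1.0]]
wrist_force: [1.5, 5.3, 2.8]
gripper_width: 0.006
```

play_rows(commands=[[[-0.0002,-0.001,0,0,0,0,1],[-0.0004,-0.002,0,0,0,0,1],[-0.0006,-0.0029,0,0,0,0,1]]])

```text
time_s: 18.0
tcp_pos: [0.4812, -0.2781, 0.087]
ee_rot: [[-0.976, 0.216, 0.001], [0.216, 0.976, 0.001], [-0.001, 0.001, -1.0]]
wrist_force: [0.1, 7.1, 2.2]
gripper_width: 0.002
```

play_rows(commands=[[[-0.0002,-0.001,0,0,0,0,1],[-0.0004,-0.002,0,0,0,0,1],[-0.0006,-0.0029,0,0,0,0,1]]])

```text
time_s: 18.3
tcp_pos: [0.4805, -0.281, 0.087]
ee_rot: [[-0.976, 0.216, 0.001], [0.216, 0.976, 0.001], [-0.001, 0.001, -1.0]]
wrist_force: [2.0, 6.4, 2.6]
gripper_width: 0.008
```

play_rows(commands=[[[-0.0002,-0.001,0,0,0,0,1],[-0.0004,-0.002,0,0,0,0,1],[-0.0006,-0.0029,0,0,0,0,1]]])

```text
time_s: 18.6
tcp_pos: [0.4799, -0.2839, 0.087]
ee_rot: [[-0.976, 0.216, 0.001], [0.216, 0.976, 0.001], [-0.001, 0.001, -1.0]]
wrist_force: [1.2, 7.2, 1.9]
gripper_width: 0.004
```

play_rows(commands=[[[-0.0002,-0.001,0,0,0,0,1],[-0.0004,-0.002,0,0,0,0,1],[-0.0004,-0.002,0,0,0,0,1]]])

```text
time_s: 18.9
tcp_pos: [0.4795, -0.2861, 0.087]
ee_rot: [[-0.976, 0.216, 0.001], [0.216, 0.976, 0.0], [-0.0, 0.001, -1.0]]
wrist_force: [1.3, 5.7, 2.1]
gripper_width: 0.008
```

play_rows(commands=[[[-0.0002,-0.001,0,0,0,0,1],[-0.0002,-0.001,0,0,0,0,1]]])

```text
time_s: 19.1
tcp_pos: [0.4792, -0.2871, 0.087]
ee_rot: [[-0.976, 0.216, 0.001], [0.216, 0.976, 0.0], [-0.0, 0.001, -1.0]]
wrist_force: [1.7, 6.2, 2.7]
gripper_width: 0.006
```

play_rows(commands=[[[-0.0002,-0.001,0,0,0,0,1],[-0.0002,-0.001,0,0,0,0,1]]])

```text
time_s: 19.3
tcp_pos: [0.4787, -0.2888, 0.0869]
ee_rot: [[-0.976, 0.216, -0.0], [0.216, 0.976, -0.001], [0.0, -0.001, -1.0]]
wrist_force: [0.9, -0.3, 1.6]
gripper_width: 0.009
```

The force dropped to zero at y ≈ -0.2885, so the tab has clicked. Now fine steps onto the buffers.

play_rows(commands=[[[-0.0001,-0.0005,0,0,0,0,1],[-0.0002,-0.001,0,0,0,0,1],[-0.0002,-0.001,0,0,0,0,1]]])

```text
time_s: 19.6
tcp_pos: [0.4784, -0.2898, 0.0867]
ee_rot: [[-0.976, 0.217, -0.0], [0.217, 0.976, -0.0], [0.0, -0.0, -1.0]]
wrist_force: [0.3, 0.4, 0.9]
gripper_width: 0.002
```

play_rows(commands=[[[-0.0001,-0.0005,0,0,0,0,1],[-0.0001,-0.0005,0,0,0,0,1]]])

```text
time_s: 19.8
tcp_pos: [0.4782, -0.2902, 0.0867]
ee_rot: [[-0.976, 0.217, -0.0], [0.217, 0.976, -0.0], [0.0, -0.0, -1.0]]
wrist_force: [0.5, 0.6, 0.6]
gripper_width: 0.005
```

play_rows(commands=[[[-0.0001,-0.0005,0,0,0,0,1],[-0.0001,-0.0005,0,0,0,0,1]]])

```text
time_s: 20.0
tcp_pos: [0.4782, -0.2903, 0.0867]
ee_rot: [[-0.976, 0.217, -0.0], [0.217, 0.976, 0.0], [0.0, 0.0, -1.0]]
wrist_force: [-0.2, 2.7, 0.4]
gripper_width: -0.0
```

play_rows(commands=[[[-0.0001,-0.0005,0,0,0,0,1],[-0.0001,-0.0005,0,0,0,0,1],[-0.0001,-0.0005,0,0,0,0,1]]])

```text
time_s: 20.3
tcp_pos: [0.4781, -0.2905, 0.0868]
ee_rot: [[-0.976, 0.216, -0.0], [0.216, 0.976, 0.001], [0.0, 0.001, -1.0]]
wrist_force: [1.4, 5.5, 1.2]
gripper_width: 0.001
```

play_rows(commands=[[[-0.0001,-0.0003,0,0,0,0,1],[-0.0001,-0.0003,0,0,0,0,1],[-0.0001,-0.0003,0,0,0,0,1]]])

```text
time_s: 20.6
tcp_pos: [0.4781, -0.2906, 0.0868]
ee_rot: [[-0.976, 0.216, -0.0], [0.216, 0.976, 0.001], [0.0, 0.001, -1.0]]
wrist_force: [1.3, 5.2, 2.1]
gripper_width: 0.004
```

play_rows(commands=[[[-0.0001,-0.0005,0,0,0,0,1],[-0.0001,-0.0005,0,0,0,0,1],[-0.0001,-0.0005,0,0,0,0,1]]])

```text
time_s: 20.9
tcp_pos: [0.4781, -0.2907, 0.0868]
ee_rot: [[-0.976, 0.216, -0.0], [0.216, 0.976, 0.001], [0.0, 0.001, -1.0]]
wrist_force: [1.1, 7.2, 1.8]
gripper_width: 0.006
```

play_rows(commands=[[[-0.0001,-0.0005,0,0,0,0,1],[-0.0001,-0.0005,0,0,0,0,1],[-0.0001,-0.0005,0,0,0,0,1]]])

```text
time_s: 21.2
tcp_pos: [0.4781, -0.2908, 0.0868]
ee_rot: [[-0.976, 0.216, 0.0], [0.216, 0.976, 0.002], [0.0, 0.002, -1.0]]
wrist_force: [0.2, 9.0, 3.3]
gripper_width: 0.008
```

play_rows(commands=[[[-0.0001,-0.0005,0,0,0,0,1],[-0.0002,-0.001,0,0,0,0,1],[-0.0002,-0.001,0,0,0,0,1]]])

```text
time_s: 21.5
tcp_pos: [0.478, -0.291, 0.0868]
ee_rot: [[-0.976, 0.217, 0.0], [0.217, 0.976, 0.003], [0.0, 0.003, -1.0]]
wrist_force: [2.1, 13.0, 3.0]
gripper_width: 0.004
```

play_rows(commands=[[[-0.0001,-0.0005,0,0,0,0,1],[-0.0001,-0.0005,0,0,0,0,1],[-0.0001,-0.0005,0,0,0,0,1]]])

```text
time_s: 21.8
tcp_pos: [0.478, -0.2912, 0.0868]
ee_rot: [[-0.976, 0.217, 0.0], [0.217, 0.976, 0.003], [0.0, 0.003, -1.0]]
wrist_force: [1.6, 14.7, 4.3]
gripper_width: 0.008
```

play_rows(commands=[[[-0.0001,-0.0004,0,0,0,0,1],[-0.0001,-0.0004,0,0,0,0,1],[-0.0001,-0.0004,0,0,0,0,1],[-0.0001,-0.0004,0,0,0,0,1]]])

```text
time_s: 22.2
tcp_pos: [0.478, -0.2913, 0.0868]
ee_rot: [[-0.976, 0.217, 0.0], [0.217, 0.976, 0.004], [0.0, 0.004, -1.0]]
wrist_force: [0.9, 15.7, 4.5]
gripper_width: 0.008
```

play_rows(commands=[[[0,0,0,0,0,0,1],[0,0,0,0,0,0,1]]])

```text
time_s: 22.4
tcp_pos: [0.478, -0.2912, 0.0868]
ee_rot: [[-0.976, 0.217, 0.001], [0.217, 0.976, 0.004], [0.0, 0.004, -1.0]]
wrist_force: [2.1, 15.9, 4.0]
gripper_width: 0.002
```

play_rows(commands=[[[0.0002,0.001,0,0,0,0,1],[0.0006,0.003,0,0,0,0,1],[0.0013,0.006,0,0,0,0,1],[0.0026,0.012,0,0,0,0,1],[0.0026,0.012,0,0,0,0,1]]])

```text
time_s: 22.9
tcp_pos: [0.4801, -0.2821, 0.0868]
ee_rot: [[-0.976, 0.216, -0.0], [0.216, 0.976, -0.0], [0.0, -0.0, -1.0]]
wrist_force: [0.4, 0.0, 1.0]
gripper_width: 0.005
```

play_rows(commands=[[[0,0,0.03,0,0,0,1],[0,0,0.07,0,0,0,1],[0,0,0.12,0,0,0,1],[0.01,0.05,0.14,0,0,0,1],[0.02,0.1,0.14,0,0,0,1]]])

```text
time_s: 23.4
tcp_pos: [0.5009, -0.1884, 0.2307]
ee_rot: [[-0.975, 0.22, 0.008], [0.22, 0.975, -0.002], [-0.008, -0.0, -1.0]]
wrist_force: [0.9, 0.6, 0.2]
gripper_width: 0.007
```

play_rows(commands=[[[0.01,0.05,0,0,0,0,1],[0.02,0.1,0,0,0,0,1],[0.02,0.1,0,0,0,0,1],[0.02,0.1,0,0,0,0,1]]])

```text
time_s: 23.8
tcp_pos: [0.5192, -0.0867, 0.2267]
ee_rot: [[-0.977, 0.214, -0.0], [0.214, 0.977, -0.0], [-0.0, -0.0, -1.0]]
wrist_force: [0.6, -0.2, 0.7]
gripper_width: 0.006
```

```bash
python3 - <<'E'
from h import *
D=np.array([-.2164,-.9763]); W=np.array([.4685,-.3298])
s=r.sense(); print(s['time_s'],s['tcp_pos'],s['wrist_force'])
im=[]
for n,sl in (('top',np.s_[165:235,265:395]),('side',np.s_[100:170,240:370])):
    I,Z,K,E=cap(n); P=cloud(Z,K,E); m=np.zeros(Z.shape,bool); m[sl]=1
    Q=P[m&(P[...,2]>.095)&(P[...,2]<.108)]; t=(Q[:,:2]-W)@D*1000+25; print(n,'rib s',len(t),np.median(t))
    h=cv2.cvtColor(I,cv2.COLOR_RGB2HSV); o=m&(h[...,1]>150)&(h[...,0]>8)&(h[...,0]<22); Q=P[o]; t=(Q[:,:2]-W)@D*1000+25; k=np.argsort(t)
    print('tab s,z',np.c_[t[k],Q[k,2]*1000][::6].round(0).tolist())
    im.append(cv2.resize(I[sl][:,:,::-1],(560,300),interpolation=cv2.INTER_CUBIC))
cv2.imwrite('pics/both6.png',np.vstack(im))
E
```

```text
23.8 [ 0.51919943 -0.0866806   0.22672001] [ 0.57784472 -0.1741012   0.69538983]
top rib s 80 -1.0726021214350343
tab s,z [[-198.0, 454.0], [-179.0, 398.0], [82.0, 90.0], [85.0, 88.0], [87.0, 89.0], [91.0, 88.0], [94.0, 88.0], [95.0, 86.0], [98.0, 87.0], [101.0, 87.0], [105.0, 86.0], [107.0, 91.0], [109.0, 89.0], [113.0, 90.0], [116.0, 88.0]]
side rib s 74 -2.78301688640909
tab s,z [[-257.0, 308.0], [-220.0, 253.0], [79.0, 87.0], [84.0, 85.0], [90.0, 87.0], [95.0, 84.0], [98.0, 85.0], [103.0, 87.0], [109.0, 87.0], [114.0, 83.0]]
```

View pics/both6.png

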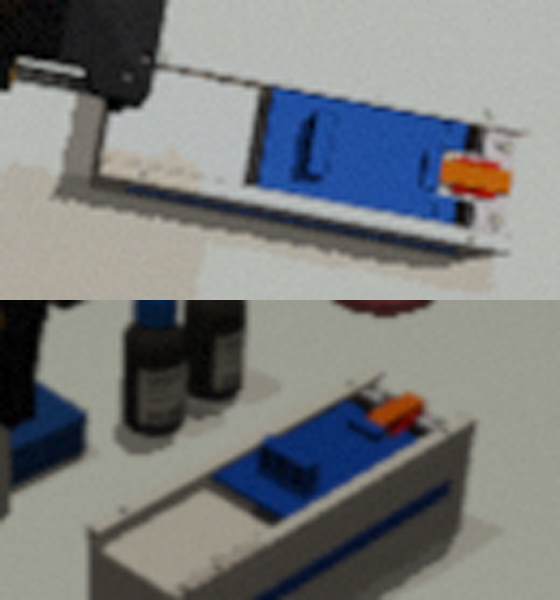

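The cover is shut against the buffers, with the tab lying flat over and behind the red ledge at (478,177). Its origin is at about x = +28 mm and the gripper is clear.

```bash
python3 -c "
from station import r
print(r.finish_job())"
```

```text
the job is handed in; nothing more can be done
None
```

The job is done and handed in at about 24 s of the 72 s allowed. The hand-in gives no verdict, so the checks below are my own.

**Vial:** My first grasp lifted before the fingers had closed. The vial stayed put, and the second grasp held. I set it in the well with no contact force, let go, and measured its cap top at 71–74 mm against the expected 72 mm. I couldn't see it once the cover was over it.

**Cover:** I pushed the rib with the shut fingers:
- **Ramp:** the tab met it at tool y ≈ -0.266 m and rode over the ledge at 5–7 N.
- **Click:** the force fell to zero at y ≈ -0.2885 m.
- **Buffers:** they were met about 2 mm further on. I pressed with about 16 N for more than 0.3 s, then backed off. No reading came near 25 N.

**Last look:** the cover origin is at about carrier x = +27 to +29 mm, so the ledge plate sits about 8 mm beyond nominal. The tab looks flat behind the ledge, and the arm is touching nothing.

**Disagreements:** the two cameras differed by 2–4 mm, and I allowed for this by averaging and by feel. I never went near the blue-capped vials, but I did not re-measure them at the end.

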